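Load the slide reader from the balance slab

ROBOT

A 6-joint arm with a two-finger parallel gripper is mounted at the origin on the work surface. World frame = base frame: x ahead of the robot, y to its left, z up, the work surface at z = 0. Lengths are in m, angles in rad, forces in N, time in s.
With the tool pointing down it reaches from about 0.35 to 0.975 m from the base axis. Payload 7.1 kg.
Tool frame: the origin (TCP) lies midway between the tips of the shut fingers; the grasp point (between the pads) lies 19 mm behind it; z points along the fingers, x is the direction in which the jaws open and shut, and the axes are right-handed (so a half turn about z gives the same grasp; the last joint's range is limited). The gripper opens to 88 mm and grips with 3 to 60 N. Pads are 20 mm wide; open, the fingers measure 115 mm over their backs; the gripper's body (75 mm by 178 mm) begins 61 mm behind the grasp point.
Start: joints at [-1.297, 0.423, 1.63, -0, 1.089, -0.019], TCP at [0.18, -0.598, 0.223] pointing down, gripper open.
Joint ranges: [-3, 3], [-0.9, 2.11], [0.09, 2.58], [-1.31, 4.45], [0.11, 2.69], [-2.54, 2.54]. Speed limits (rad/s): [2.39, 2.39, 3.01, 3.14, 3.14, 3.14].

INTERFACE

Orientations are given as a unit quaternion [w, x, y, z].
In Python, from station import move_pose, movel, movej, command_gripper, wait, inverse_kinematics, read_camera, camera_info, MotionError, job_done, get_time, get_joint_pos, get_qvel, get_effort, get_tcp_pos, get_ee_rot, get_ft_force, get_ft_torque, get_grip_width gives the robot as it stands. Calls block until the motion is done:
- move_pose(position, orientation): joint-space move of the TCP to a pose.
- movel(position, frame=None, v=0.15, until_force=None): straight line of the TCP; frame=None keeps the orientation; v is the mean speed in m/s. With until_force (N) it stops when the force on the tool has changed by that much, and returns True; else False.
- movej(angles): joint-space move.
- command_gripper(opening): opening from 0.0 (shut) to 1.0 (fully open); the grip force is fixed at half the most; returns when the fingers have stopped.
- wait(seconds).
- inverse_kinematics(position, orientation): joint angles nearest the present ones, or None.
- read_camera(name): name is "scene" or "top"; returns the picture (384x512x3 uint8, red, green, blue); there is no depth.
- camera_info(name): a dict with "intrinsics" (3x3 intrinsics, pixels), "T" (4x4, takes a point from camera to world coordinates). Camera axes: x right, y up, looking along -z (the intrinsics and any distortion apply to the point x, -y, -z); pixel columns grow to the right and rows downward; lengths in m; the calibration is good to about 2 mm. A picture is of the moment at which its call begins. camera_info takes no time and is no camera call.
A pose or a line that the arm cannot do raises MotionError and nothing moves.
- job_done(): hands the job in, once; it reports no verdict.
Readings, each from a call of its own:
- get_time(): time.
- get_joint_pos(): joint angles.
- get_qvel(): joint speeds.
- get_effort(): joint torques, N m.
- get_tcp_pos(): TCP position.
- get_ee_rot(): TCP orientation.
- get_ft_force(): force on the tool from outside, world axes, zero at the start.
- get_ft_torque(): the same for the moment, N m.
- get_grip_width(): opening from 0.0 (shut) to 1.0 (fully open).
Only numpy, scipy, OpenCV 4.12 (cv2) and the standard library are available. Lean on these libraries where they do the work, as an engineer would, in place of code of your own. Each camera call takes 0.05 s, during which the arm holds its last target. There are 200 camera calls.

TASK

First clear every jar off the marble slab and stand it upright in the aluminium tray. Then load all the thin glass slides into the reader's carrier, one flat in each nest: do not pry a slide up off the marble, but slide it to the slab's front edge until it overhangs well and take it by its long edges there. Finally push the carrier fully home; leave the two small sample cups beside the reader where they stand.

Things in the scene. Friction and masses are not known exactly. Their poses are not given: they have to be found in the camera images.
- slab: Fixed white marble balance slab, 250 mm (x) by 260 mm (y), top face 40 mm above the bench. Origin on the bench under its centre; its x axis points away from the robot, so the front edge (facing the robot) is at x = -125 mm in this frame. In front of that edge the bench is free.
- tray: Fixed low aluminium open tray, 160 (x) by 100 (y) by 22 mm high, walls 4 mm, inner floor 4 mm above its origin. Origin on the bench under its centre. It stands to the left of the slab and starts empty.
- reader: Fixed white low reader box, housing 210 (x) by 250 (y) by 80 mm high, to the right of the slab. Origin on the bench under the middle of its front face (which faces the robot); its x axis points into the housing.
- carrier (a joint): How far the reader's slide carrier (a low grey sled with three black nests and a white front panel 222 mm wide with a grey tab) stands out of the reader, in m: 0 is fully home, 0.125 fully out. It starts out 0.11 to 0.125. It slides along the reader's x axis with about 1.5 N of friction, stays where it is left, and stops against its end at 0.
- front (a point): Middle of the outer end face of the carrier's tab, a grey block 50 mm wide (y) standing 30 mm out of the white front panel towards the robot, from 12 to 34 mm above the bench (this point is 23 mm up; the panel, 8 mm thick, reaches from 8 to 34 mm up). Push here away from the robot to close. Axes as the reader's.
- nest0 (a point): Centre of the top of carrier nest 0 (0 rightmost, then 70 mm steps to the left); moves with the carrier. A nest is a black bar 24 mm wide (narrower than a slide), top 25 mm above the bench and 12 mm above the sled, 84 mm long between end lips 4 mm high; a slide lies along it, along the reader's x. Axes as the reader's. Any nest may be used.
- nest1 (a point): Centre of the top of carrier nest 1 (0 rightmost, then 70 mm steps to the left); moves with the carrier. A nest is a black bar 24 mm wide (narrower than a slide), top 25 mm above the bench and 12 mm above the sled, 84 mm long between end lips 4 mm high; a slide lies along it, along the reader's x. Axes as the reader's. Any nest may be used.
- nest2 (a point): Centre of the top of carrier nest 2 (0 rightmost, then 70 mm steps to the left); moves with the carrier. A nest is a black bar 24 mm wide (narrower than a slide), top 25 mm above the bench and 12 mm above the sled, 84 mm long between end lips 4 mm high; a slide lies along it, along the reader's x. Axes as the reader's. Any nest may be used.
- slide0: Thin flat counting slide, pale glass, frosted white at one end (+x), 76 (x) by 34 (y) by 2.5 mm, 18 g, may be absent. Origin at the centre of its underside, x along its length. Lies flat on the slab, roughly front to back, clear of its neighbours. It can be dragged by light fingertip pressure (3 to 6 N) from above; gripped by the long edges near one end it still hangs level.
- jar0: Squat round jar, off-white with a grey cap, 40 mm across and 45 mm high, 90 g, may be absent. Origin at the centre of its underside. Its lower body is 38 mm across. Starts upright on the slab between the slides and the front edge.
- slide1: Thin flat counting slide, pale glass, frosted white at one end (+x), 76 (x) by 34 (y) by 2.5 mm, 18 g, may be absent. Origin at the centre of its underside, x along its length. Lies flat on the slab, roughly front to back, clear of its neighbours. It can be dragged by light fingertip pressure (3 to 6 N) from above; gripped by the long edges near one end it still hangs level.
- jar1: Squat round jar, off-white with a grey cap, 40 mm across and 45 mm high, 90 g, may be absent. Origin at the centre of its underside. Its lower body is 38 mm across. Starts upright on the slab between the slides and the front edge.
- slide2: Thin flat counting slide, pale glass, frosted white at one end (+x), 76 (x) by 34 (y) by 2.5 mm, 18 g, may be absent. Origin at the centre of its underside, x along its length. Lies flat on the slab, roughly front to back, clear of its neighbours. It can be dragged by light fingertip pressure (3 to 6 N) from above; gripped by the long edges near one end it still hangs level.
- jar2: Squat round jar, off-white with a grey cap, 40 mm across and 45 mm high, 90 g, may be absent. Origin at the centre of its underside. Its lower body is 38 mm across. Starts upright on the slab between the slides and the front edge.
- cup0: Small pale sample cup, 26 mm across, 28 mm high, standing on the bench to the right of the reader. A bystander.
- cup1: Small pale sample cup, 26 mm across, 28 mm high, standing on the bench in the gap between slab and reader. A bystander.
There are look-alikes about, which are no part of the job. Leave any black or orange look-alike of the slide0 alone.

How it is judged:
On the way, in this order (a step that is already met when the one before it is completed fails the run):
1. all jars stand upright in the tray (x of jar0 in the frame of tray between -0.06 and 0.06 m and y of jar0 in the frame of tray between -0.032 and 0.032 m and z of each of jar0, jar1, jar2 in the frame of tray below 0.01 m and angle between each of jar0, jar1, jar2's own z axis and vertical below 0.1 rad and linear speed of each of jar0, jar1, jar2 below 0.03 m/s and x of jar1 in the frame of tray between -0.06 and 0.06 m and y of jar1 in the frame of tray between -0.032 and 0.032 m and x of jar2 in the frame of tray between -0.06 and 0.06 m and y of jar2 in the frame of tray between -0.032 and 0.032 m), for 0.3 s.
2. then a slide lies flat on the slab with at least 13 mm of it out over the front edge (((x of slide0 in the frame of slab between -0.127 and -0.1 m and z of slide0 in the frame of slab between 0.036 and 0.044 m and y of slide0 in the frame of slab between -0.14 and 0.14 m and angle between slide0's own z axis and vertical below 0.08 rad) or (x of slide1 in the frame of slab between -0.127 and -0.1 m and z of slide1 in the frame of slab between 0.036 and 0.044 m and y of slide1 in the frame of slab between -0.14 and 0.14 m and angle between slide1's own z axis and vertical below 0.08 rad) or (x of slide2 in the frame of slab between -0.127 and -0.1 m and z of slide2 in the frame of slab between 0.036 and 0.044 m and y of slide2 in the frame of slab between -0.14 and 0.14 m and angle between slide2's own z axis and vertical below 0.08 rad))), for 0.1 s.
3. then every slide lies in a nest while the carrier still stands out (((horizontal distance between slide0 and nest0 below 0.008 m and z of slide0 in the frame of nest0 between -0.0025 and 0.0025 m and angle between the x axis of slide0 and the x axis of reader, either way round below 0.12 rad and angle between slide0's own z axis and vertical below 0.06 rad) or (horizontal distance between slide0 and nest1 below 0.008 m and z of slide0 in the frame of nest1 between -0.0025 and 0.0025 m and angle between the x axis of slide0 and the x axis of reader, either way round below 0.12 rad and angle between slide0's own z axis and vertical below 0.06 rad) or (horizontal distance between slide0 and nest2 below 0.008 m and z of slide0 in the frame of nest2 between -0.0025 and 0.0025 m and angle between the x axis of slide0 and the x axis of reader, either way round below 0.12 rad and angle between slide0's own z axis and vertical below 0.06 rad)) and ((horizontal distance between slide1 and nest0 below 0.008 m and z of slide1 in the frame of nest0 between -0.0025 and 0.0025 m and angle between the x axis of slide1 and the x axis of reader, either way round below 0.12 rad and angle between slide1's own z axis and vertical below 0.06 rad) or (horizontal distance between slide1 and nest1 below 0.008 m and z of slide1 in the frame of nest1 between -0.0025 and 0.0025 m and angle between the x axis of slide1 and the x axis of reader, either way round below 0.12 rad and angle between slide1's own z axis and vertical below 0.06 rad) or (horizontal distance between slide1 and nest2 below 0.008 m and z of slide1 in the frame of nest2 between -0.0025 and 0.0025 m and angle between the x axis of slide1 and the x axis of reader, either way round below 0.12 rad and angle between slide1's own z axis and vertical below 0.06 rad)) and ((horizontal distance between slide2 and nest0 below 0.008 m and z of slide2 in the frame of nest0 between -0.0025 and 0.0025 m and angle between the x axis of slide2 and the x axis of reader, either way round below 0.12 rad and angle between slide2's own z axis and vertical below 0.06 rad) or (horizontal distance between slide2 and nest1 below 0.008 m and z of slide2 in the frame of nest1 between -0.0025 and 0.0025 m and angle between the x axis of slide2 and the x axis of reader, either way round below 0.12 rad and angle between slide2's own z axis and vertical below 0.06 rad) or (horizontal distance between slide2 and nest2 below 0.008 m and z of slide2 in the frame of nest2 between -0.0025 and 0.0025 m and angle between the x axis of slide2 and the x axis of reader, either way round below 0.12 rad and angle between slide2's own z axis and vertical below 0.06 rad)) and value of joint carrier above 0.08 m), for 0.2 s.
At the end, for the whole second after the job is handed in: Every jar stands upright in the tray (tilt under 0.1 rad, on its floor); every slide lies flat in a nest of its own, centre within 8 mm of the nest's and along it within 0.12 rad; the carrier is home within 4 mm; all at rest (all of step 1 and ((horizontal distance between slide0 and nest0 below 0.008 m and z of slide0 in the frame of nest0 between -0.0025 and 0.0025 m and angle between the x axis of slide0 and the x axis of reader, either way round below 0.12 rad and angle between slide0's own z axis and vertical below 0.06 rad) or (horizontal distance between slide0 and nest1 below 0.008 m and z of slide0 in the frame of nest1 between -0.0025 and 0.0025 m and angle between the x axis of slide0 and the x axis of reader, either way round below 0.12 rad and angle between slide0's own z axis and vertical below 0.06 rad) or (horizontal distance between slide0 and nest2 below 0.008 m and z of slide0 in the frame of nest2 between -0.0025 and 0.0025 m and angle between the x axis of slide0 and the x axis of reader, either way round below 0.12 rad and angle between slide0's own z axis and vertical below 0.06 rad)) and ((horizontal distance between slide1 and nest0 below 0.008 m and z of slide1 in the frame of nest0 between -0.0025 and 0.0025 m and angle between the x axis of slide1 and the x axis of reader, either way round below 0.12 rad and angle between slide1's own z axis and vertical below 0.06 rad) or (horizontal distance between slide1 and nest1 below 0.008 m and z of slide1 in the frame of nest1 between -0.0025 and 0.0025 m and angle between the x axis of slide1 and the x axis of reader, either way round below 0.12 rad and angle between slide1's own z axis and vertical below 0.06 rad) or (horizontal distance between slide1 and nest2 below 0.008 m and z of slide1 in the frame of nest2 between -0.0025 and 0.0025 m and angle between the x axis of slide1 and the x axis of reader, either way round below 0.12 rad and angle between slide1's own z axis and vertical below 0.06 rad)) and ((horizontal distance between slide2 and nest0 below 0.008 m and z of slide2 in the frame of nest0 between -0.0025 and 0.0025 m and angle between the x axis of slide2 and the x axis of reader, either way round below 0.12 rad and angle between slide2's own z axis and vertical below 0.06 rad) or (horizontal distance between slide2 and nest1 below 0.008 m and z of slide2 in the frame of nest1 between -0.0025 and 0.0025 m and angle between the x axis of slide2 and the x axis of reader, either way round below 0.12 rad and angle between slide2's own z axis and vertical below 0.06 rad) or (horizontal distance between slide2 and nest2 below 0.008 m and z of slide2 in the frame of nest2 between -0.0025 and 0.0025 m and angle between the x axis of slide2 and the x axis of reader, either way round below 0.12 rad and angle between slide2's own z axis and vertical below 0.06 rad)) and value of joint carrier below 0.004 m and linear speed of each of slide0, slide1, slide2 below 0.03 m/s); the robot touches nothing.
It fails at once if a sample cup is pushed more than 30 mm away (distance of any of cup0, cup1 from where it was at the start of the episode above 0.03 m).
It fails at once if a slide is lifted off the slab (7 to 22 mm above it) with less than 8 mm of it over the front edge ((z of slide0 in the frame of slab between 0.047 and 0.062 m and x of slide0 in the frame of slab between -0.095 and 0.125 m and y of slide0 in the frame of slab between -0.12 and 0.12 m) or (z of slide1 in the frame of slab between 0.047 and 0.062 m and x of slide1 in the frame of slab between -0.095 and 0.125 m and y of slide1 in the frame of slab between -0.12 and 0.12 m) or (z of slide2 in the frame of slab between 0.047 and 0.062 m and x of slide2 in the frame of slab between -0.095 and 0.125 m and y of slide2 in the frame of slab between -0.12 and 0.12 m)).
Of slide0, slide1, slide2 only 2 to 3 are there at a start; the rules pass over those that are not, and their reading is None.
Of jar0, jar1, jar2 only 2 to 2 are there at a start; the rules pass over those that are not, and their reading is None.
At some moment in a run one of jar0, jar1, jar2 may be knocked a few centimetres aside while the robot is not near it.
It also fails if it takes over 210 s, if anything falls off the work surface, if the arm or the gripper's body presses on something with over 40 N, if the wrist force passes 120 N, or if a joint passes its speed limit or range.

## Working session

There is one attempt and no reset: what is moved stays moved. The work goes in short steps, each a Python script; the robot and the scene stay as the last script left them, time stands still between calls to the robot, and variables do not carry over. Pictures are saved under pics/ and viewed, about 12 in all and at most 16, crops included, and the job is handed in when it is done.

```bash
ls; mkdir -p pics; python3 - <<'E'
from station import *
import cv2,numpy as np
np.set_printoptions(precision=4,suppress=True)
for n in("top","scene"):
    im=read_camera(n); cv2.imwrite(f"pics/{n}0.png",cv2.cvtColor(im,cv2.COLOR_RGB2BGR))
    c=camera_info(n); print(n,c["intrinsics"],c["T"],[k for k in c],c.get("distortion"))
print(get_time(),get_ee_rot())
E
```

```text
pics
top [[496.2668   0.     254.4365]
 [  0.     496.2668 191.1251]
 [  0.       0.       1.    ]] [[-0.0168  0.9972 -0.0724  0.3872]
 [-0.9998 -0.0171 -0.0041  0.0034]
 [-0.0054  0.0724  0.9974  1.3632]
 [ 0.      0.      0.      1.    ]] ['intrinsics', 'T'] None
scene [[360.3978   0.     254.183 ]
 [  0.     360.3978 193.8114]
 [  0.       0.       1.    ]] [[ 0.5714 -0.6143  0.5442  1.0323]
 [ 0.8207  0.4316 -0.3745 -0.3908]
 [-0.0048  0.6606  0.7507  0.8093]
 [ 0.      0.      0.      1.    ]] ['intrinsics', 'T'] None
0.1 [-0.0004  0.8027 -0.5964 -0.0005]
```

View pics/top0.png

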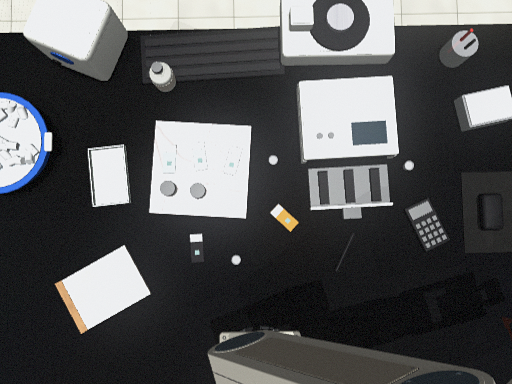

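View pics/scene0.png

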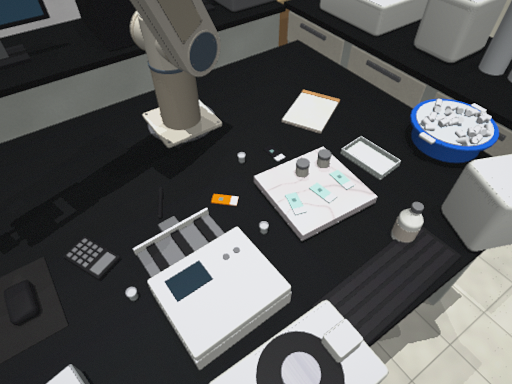

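Top view: slab at px (150–251, 122–218); jars at (168,188) and (198,191); pale slides at about (169,157), (200,155) and (232,158); tray (109,175); carrier panel at (350,207). The look-alikes are black (197,247) and orange (284,217), and both lie on the bench. The three pale ones on the slab fit the description. I'll confirm that in an enlarged crop.

```bash
cat > h.py <<'E'
from station import *
import cv2,numpy as np
np.set_printoptions(precision=4,suppress=True)
C={n:camera_info(n) for n in("top","scene")}
def ray(px,z,n="top"):
    K,T=C[n]["intrinsics"],np.array(C[n]["T"])
    d=np.linalg.inv(K)@[px[0],px[1],1]; d=T[:3,:3]@(d*[1,-1,-1]); o=T[:3,3]
    return (o+d*(z-o[2])/d[2])[:2]
def proj(p,n="top"):
    K,T=C[n]["intrinsics"],np.array(C[n]["T"])
    c=T[:3,:3].T@(np.array(p)-T[:3,3]); q=K@(c*[1,-1,-1]); return q[:2]/q[2]
def crop(x0,y0,x1,y1,s,name,n="top",im=None):
    im=read_camera(n) if im is None else im
    c=cv2.resize(im[y0:y1,x0:x1],None,fx=s,fy=s,interpolation=cv2.INTER_CUBIC)
    cv2.imwrite(f"pics/{name}.png",cv2.cvtColor(c,cv2.COLOR_RGB2BGR)); return im
E
python3 - <<'E'
from h import *
im=cv2.cvtColor(cv2.imread("pics/top0.png"),cv2.COLOR_BGR2RGB)
a=im[112:226,84:260]; b=im[70:225,295:400]
# stretch contrast of the slab crop
g=np.clip((a.astype(float)-130)*2.2,0,255).astype(np.uint8)
A=cv2.resize(g,None,fx=4.5,fy=4.5,interpolation=cv2.INTER_CUBIC)
cv2.imwrite("pics/cropA.png",A[:,:,::-1])
gray=cv2.cvtColor(im,cv2.COLOR_RGB2GRAY)
m=(gray>110).astype(np.uint8)
m=cv2.morphologyEx(m,cv2.MORPH_CLOSE,np.ones((3,3)))
cs,_=cv2.findContours(m,cv2.RETR_EXTERNAL,cv2.CHAIN_APPROX_NONE)
for c in cs:
    if cv2.contourArea(c)>30:
        r=cv2.minAreaRect(c); print(np.round(r[0],1),np.round(r[1],1),round(r[2],1))
hsv=cv2.cvtColor(im,cv2.COLOR_RGB2HSV)
s=hsv[122:180,150:252]; 
mm=((s[...,1]>25)).astype(np.uint8)
cs,_=cv2.findContours(mm,cv2.RETR_EXTERNAL,cv2.CHAIN_APPROX_NONE)
for c in cs:
    if cv2.contourArea(c)>15:
        r=cv2.minAreaRect(c); print("sl",np.round(np.array(r[0])+[150,122],1),np.round(r[1],1),round(r[2],1))
print(im[157,160:180],im[140,150:180:3])
E
```

```text
[248.7 380.3] [93.6 25.4] 18.0
[231.1 333.4] [ 9.  26.9] 69.4
[289.1 332.3] [20.2  3.3] 6.3
[235.8 259.2] [8.5 9.2] 45.0
[102.2 288.9] [56.4 81. ] 60.7
[195.9 237.5] [ 8.1 12.3] 84.8
[430.8 231.1] [25.9 21.9] 63.4
[283.8 217.2] [28.2 12.8] 42.9
[419.9 209.8] [11.2 21.5] 63.4
[350.2 192. ] [52.4 82.3] 86.6
[409. 165.] [8. 8.] 90.0
[273.  159.5] [9. 8.] 90.0
[108.4 175.1] [59.7 38.3] 84.8
[199.9 168.9] [97.3 93.4] 3.3
[ 25.5 142. ] [98. 51.] 90.0
[488.9 105.8] [33.9 49.2] 77.7
[347.3 118.1] [81.2 97.9] 86.6
[160.5  73.5] [23. 25.] 0.0
[464.6  43.2] [26.8 25.9] 63.4
[340.   16.5] [27. 26.] 90.0
[255.5  32. ] [ 64. 511.] 90.0
[[232 229 228]
 [237 237 238]
 [236 237 239]
 [233 237 239]
 [232 239 240]
 [232 238 240]
 [234 240 242]
 [233 239 241]
 [232 238 240]
 [234 240 241]
 [234 239 241]
 [234 240 241]
 [233 238 239]
 [233 238 241]
 [235 240 241]
 [225 230 233]
 [239 240 241]
 [236 238 240]
 [238 240 241]
 [237 239 241]] [[ 31  28  30]
 [ 50  49  51]
 [237 235 236]
 [235 237 238]
 [237 238 240]
 [236 238 240]
 [230 225 226]
 [237 240 241]
 [237 238 241]
 [236 238 240]]
```

View pics/cropA.png

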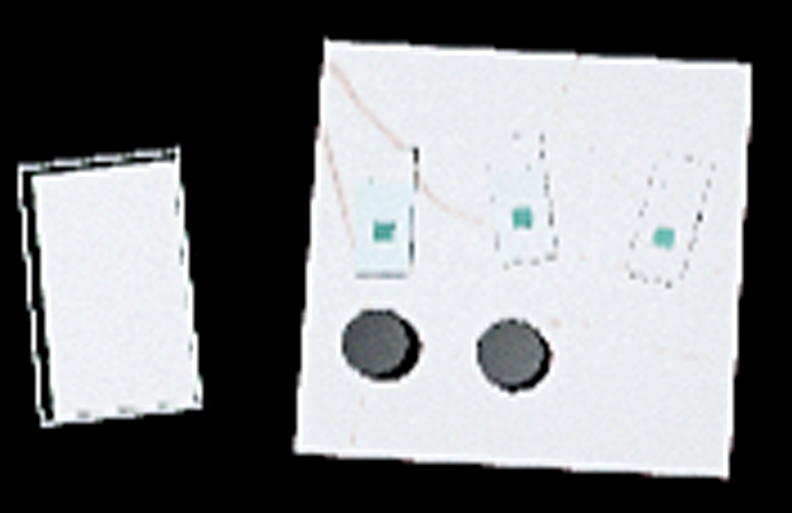

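Crop confirms it: the three pale slides with teal squares lie on the marble at full px about (170,159), (200,157) and (233,160). The two capped jars are at (168,188) and (198,190). Next I measure the geometry and take a closer look at the carrier.

```bash
python3 - <<'E'
from h import *
im=cv2.cvtColor(cv2.imread("pics/top0.png"),cv2.COLOR_BGR2RGB)
crop(290,70,402,225,3.8,"cropB",im=im)
f=lambda c:(c[0]/4.5+84-.4,c[1]/4.5+112-.4)
P=[ray(f(c),.04) for c in [(325,40),(750,63),(727,477),(295,455)]]
print("slab",*P, "ctr",np.mean(P,0))
for a,b in[(0,1),(3,2),(3,0),(2,1)]:
    d=P[b]-P[a]; print(np.hypot(*d),np.degrees(np.arctan2(d[1],d[0])))
T=[ray(f(c),.022) for c in [(18,162),(180,148),(203,408),(42,427)]]
print("tray",*T,"ctr",np.mean(T,0)); d=T[0]-T[3]; print(np.hypot(*d),np.degrees(np.arctan2(*d[::-1])))
hsv=cv2.cvtColor(im,cv2.COLOR_RGB2HSV)
sub=hsv[122:218,150:252]
def blobs(m,z,tag,mn):
    n,l,s,c=cv2.connectedComponentsWithStats(m.astype(np.uint8))
    for i in range(1,n):
        if s[i,4]>=mn: p=c[i]+[150,122]; print(tag,p,s[i],ray(p,z))
blobs((sub[...,1]>70)&(sub[...,0]>70)&(sub[...,0]<100)&(sub[...,2]>100),.0425,"teal",5)
g=sub[...,2]; blobs((g>60)&(g<150)&(sub[...,1]<60),.085,"jar",40)
for n,c in dict(L=[(387,210)],M=[(521,200)],R=[(672,219)]).items(): print(n,ray(f(c[0]),.0425))
E
```

```text
slab [0.6794 0.2724] [0.6609 0.0172] [0.4131 0.0348] [0.4304 0.2907] ctr [0.5459 0.1538]
0.2558215444048921 -94.1593366015258
0.25651094694218957 -93.87746375157927
0.24966151120519098 -4.225204489698905
0.2483997385883354 -4.067237709560607
tray [0.6117 0.4628] [0.6185 0.3643] [0.4602 0.3501] [0.4504 0.4471] ctr [0.5352 0.406 ]
0.16200372824965253 5.558955777963268
L [0.5755 0.2351]
M [0.5801 0.1551]
R [0.5671 0.0652]
```

View pics/cropB.png

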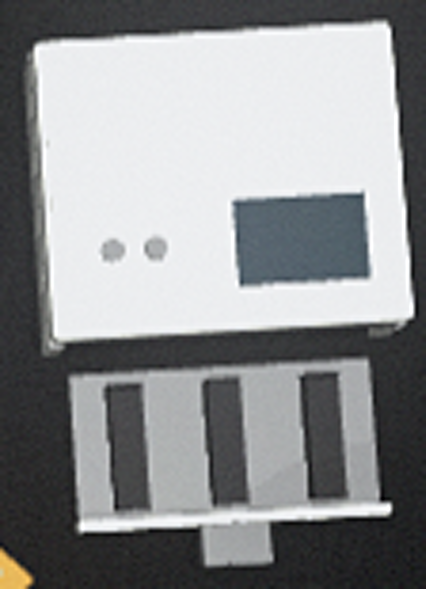

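```bash
cat >> h.py <<'E'
def blobs(im,mask,box,z,mn):
    x0,y0,x1,y1=box; out=[]
    n,l,s,c=cv2.connectedComponentsWithStats(mask[y0:y1,x0:x1].astype(np.uint8))
    for i in range(1,n):
        if s[i,4]>=mn: p=c[i]+[x0,y0]; out.append((p,s[i,2:5],ray(p,z)))
    return out
def teal(im,box=(60,110,400,300),z=.0425,mn=4):
    i=im.astype(int); return blobs(im,((i[...,1]-i[...,0])>35)&(i[...,2]-i[...,0]>15),box,z,mn)
def caps(im,box=(60,115,256,222)):
    i=im.astype(int); g=i.mean(2); m=(g>45)&(g<135)&(np.ptp(i,axis=2)<14)
    m=cv2.morphologyEx(m.astype(np.uint8),cv2.MORPH_OPEN,np.ones((5,5)))
    return m
def down(a): # tool down, jaw axis at angle a
    return np.array([0,np.cos(a/2),np.sin(a/2),0])
E
python3 - <<'E'
from h import *
im=cv2.cvtColor(cv2.imread("pics/top0.png"),cv2.COLOR_BGR2RGB)
for b in teal(im,(150,122,252,218)): print("teal",*b)
for b in blobs(im,caps(im),(60,115,256,222),.085,40): print("cap",*b)
f=lambda c:(c[0]/3.8+290-.4,c[1]/3.8+70-.4)
h=lambda c:ray((c[0]/4.5+84-.4,c[1]/4.5+112-.4),.085)
print("jarview",h((377,344)),h((513,354)))
for n,c in dict(n2=[(105,385),(143,383),(155,510),(115,512)],n1=[(203,380),(240,378),(250,505),(213,508)],n0=[(300,374),(340,372),(350,497),(312,500)]).items():
    P=np.array([ray(f(q),.025) for q in c]); a=P[1]+P[0]-P[2]-P[3]
    print(n,P.mean(0),np.degrees(np.arctan2(a[1],a[0])),np.hypot(*a)/2)
a,b=ray(f((80,529)),.034),ray(f((392,511)),.034); d=a-b; print("panel",a,b,np.hypot(*d),np.degrees(np.arctan2(d[1],d[0]))-90)
a,b=ray(f((205,566)),.034),ray(f((273,563)),.034); print("tab",a,b,(a+b)/2)
a,b=ray(f((58,338)),.08),ray(f((412,318)),.08);d=a-b;print("readerfront",a,b,np.hypot(*d),np.degrees(np.arctan2(d[1],d[0]))-90)
print(ray((273,159.5),.028),ray((409,165),.028),ray((235.8,259.2),.028))
E
```

```text
teal [199.2222 159.8889] [4 3 9] [0.5697 0.1556]
teal [169.4 163.2] [2 3 5] [0.5622 0.2357]
cap [251.9339 181.0136] [  9  87 590] [0.5064 0.0148]
cap [204.4696 218.9831] [ 64   7 296] [0.4104 0.1385]
jarview [0.4919 0.2337] [0.4848 0.1556]
n2 [ 0.4915 -0.1783] 3.3962409115311316 0.09089601578583427
n1 [ 0.4937 -0.2474] 2.7178893677857947 0.09118567833349264
n0 [ 0.4975 -0.3178] 3.02249266746558 0.08981056431048197
panel [ 0.4337 -0.1407] [ 0.4427 -0.3606] 0.22008602371757954 2.330703259358984
tab [ 0.4062 -0.2279] [ 0.4075 -0.2757] [ 0.4069 -0.2518]
readerfront [ 0.5632 -0.1239] [ 0.5728 -0.3666] 0.2428372231524092 2.2549180726473708
[ 0.5693 -0.0428] [ 0.5479 -0.41  ] [0.3028 0.0618]
```

```bash
cat >> h.py <<'E'
R=np.radians
SLAB=np.array([.5459,.1538]); SY=R(-4.1); TRAY=np.array([.5352,.406]); TY=R(5.5); RY=R(2.6)
def rot(y): return np.array([[np.cos(y),-np.sin(y)],[np.sin(y),np.cos(y)]])
def jars(im):
    g=im.astype(int).mean(2); m=((g>50)&(g<150)).astype(np.uint8)
    m=cv2.morphologyEx(m,cv2.MORPH_OPEN,np.ones((6,6)))
    return blobs(im,m,(60,125,247,212),.085,60)
def go(xy,z,a,v=.25): movel([*xy,z],down(a),v)
E
cat > jar.py <<'E'
from h import *
import sys
jx,jy,s=map(float,sys.argv[1:])
for b in jars(read_camera("top")): print(*b)
p=np.array([jx,jy]); a=R(-90)+SY
command_gripper(.7)
move_pose([*p,.17],down(a)); go(p,.055,a,.12)
command_gripper(0); print("w",get_grip_width()*88)
go(p,.15,a); t=TRAY+rot(TY)@[s,0]; b=R(-90)+TY
go(t,.15,b,.3); print("w",get_grip_width()*88); go(t,.035,b,.12)
print("c",movel([*t,.010],down(b),.03,until_force=4),get_tcp_pos(),get_ft_force())
command_gripper(.6); go(t,.15,b); print(get_time(),get_joint_pos())
E
python3 jar.py .4919 .2337 .033
```

```text
w 39.328541411800316
w 39.73418658486085
c True [0.5679 0.4088 0.0188] [ 1.2112 -0.2593  2.0275]
9.5833 [0.6073 0.6106 1.4982 0.     1.0341 2.082 ]
```

```bash
python3 - <<'E'
from h import *
move_pose([.4,-.05,.3],down(R(-90))); im=crop(60,100,300,270,3.3,"j1")
for b in jars(im): print(*b)
E
```

```text
(no output)
```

View pics/j1.png

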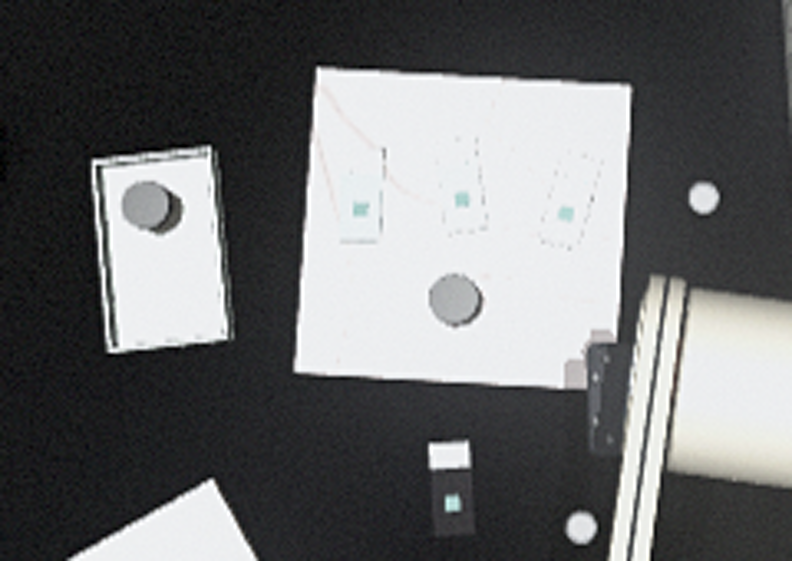

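Image: one jar in the tray, px (104,162); the second is still at (198,191).

```bash
sed -i 's/g<150)/g<185)/' h.py; python3 - <<'E'
from h import *
for p,z in(((104.2,162.1),.049),((197.6,190.3),.085)): print(ray(p,z))
print(rot(TY).T@(ray((104.2,162.1),.049)-TRAY))
E
python3 jar.py .4848 .1556 -.033; python3 - <<'E'
from h import *
move_pose([.4,-.15,.3],down(R(-90))); im=crop(60,100,300,270,3.3,"j2")
for b in jars(im): print(*b)
for b in teal(im): print("t",*b)
E
```

```text
[0.5673 0.4088]
[0.4847 0.1556]
[ 0.0322 -0.0003]
[104.7241 162.7701] [ 14  15 174] [0.5606 0.3963]
[196.6667 190.6216] [ 10  12 111] [0.4839 0.158 ]
[242.2206 207.6618] [ 9  8 68] [0.4379 0.0409]
w 39.27527586744706
w 39.33981281062715
c True [0.5023 0.4028 0.0185] [-0.0374  0.0297  0.1693]
18.8333 [ 0.6574  0.5352  1.6364 -0.      0.9713  2.1322]
[104.7485 162.976 ] [ 14  14 167] [0.56   0.3963]
[ 97.4713 191.5632] [ 14  14 174] [0.4859 0.4147]
t [198.25 160.25] [2 3 4] [0.5688 0.1582]
t [168.4444 163.2222] [4 3 9] [0.5621 0.2382]
t [196.4444 252.1111] [4 3 9] [0.324  0.1651]
```

View pics/j2.png

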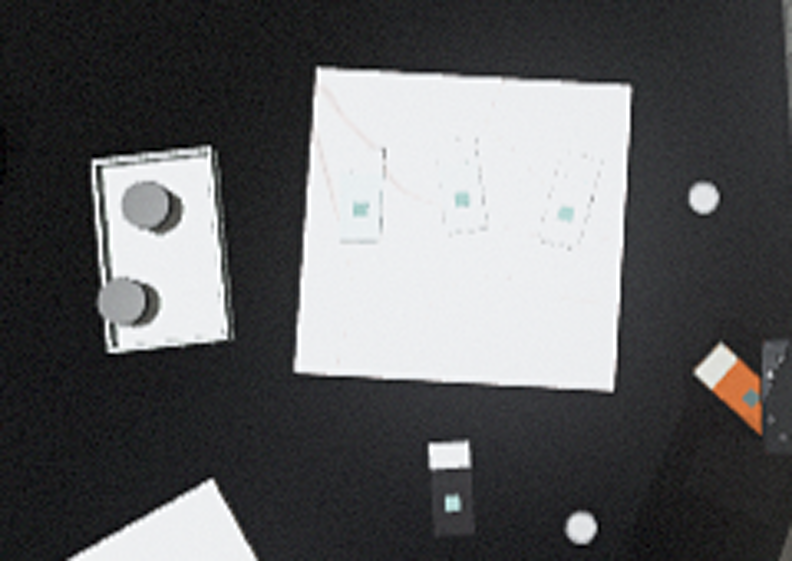

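```bash
python3 - <<'E'
from h import *
for p in((104.3,162.2),(97.4,191.5)): print(rot(TY).T@(ray(p,.049)-TRAY), rot(TY).T@(ray(p,.085)-TRAY))
im=read_camera("scene")
print(proj([.5,.41,.03],"scene"))
x,y=proj([.5352,.406,.03],"scene").astype(int); crop(x-50,y-40,x+50,y+40,7,"s1","scene",im)
E
```

```text
[ 0.0319 -0.0005] [ 0.026  -0.0111]
[-0.0442  0.0249] [-0.048   0.0136]
[363.649  145.3887]
```

View pics/s1.png

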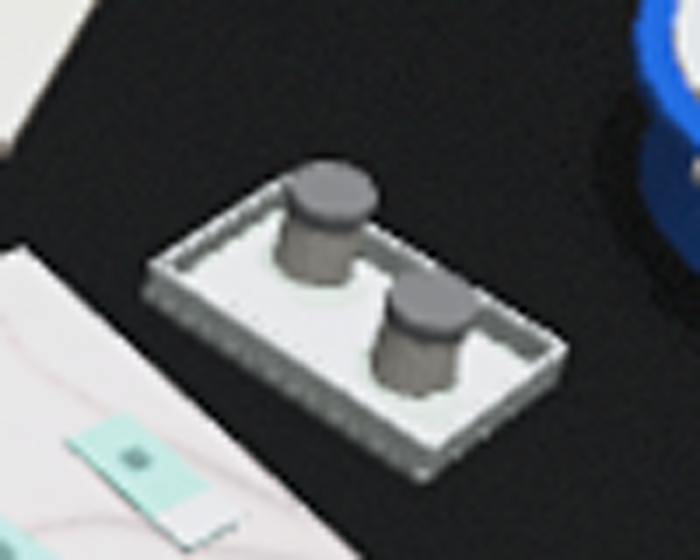

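Both jars stand upright on the tray floor; the second sits at tray (-44, +25) mm, inside the limits. The scene view shows the slide bodies clearly teal, so I'll measure them there.

```bash
cat >> h.py <<'E'
def slides(im=None,z=.0425,mn=60,show=False,xr=(.3,.75),yr=(-.4,.35)):
    """teal bodies in the scene view -> front-end mid point (nearest robot), yaw, size, centre of slide"""
    im=read_camera("scene") if im is None else im
    i=im.astype(int); m=((i[...,1]-i[...,0]>14)&(i[...,2]-i[...,0]>5)&(i[...,1]>90)).astype(np.uint8)
    m=cv2.morphologyEx(m,cv2.MORPH_CLOSE,np.ones((3,3)))
    out=[]
    cs,_=cv2.findContours(m,cv2.RETR_EXTERNAL,cv2.CHAIN_APPROX_NONE)
    for c in cs:
        if cv2.contourArea(c)<mn: continue
        P=np.array([ray(p[0],z,"scene") for p in c])
        ctr=P.mean(0)
        if not(xr[0]<ctr[0]<xr[1] and yr[0]<ctr[1]<yr[1]): continue
        B=cv2.boxPoints(cv2.minAreaRect((P*1000).astype(np.float32)))/1000
        o=B[np.argsort(B[:,0])]; f=o[:2].mean(0); r=o[2:].mean(0); d=r-f
        yaw=np.arctan2(d[1],d[0]); L=np.hypot(*d); W=np.hypot(*(o[1]-o[0]))
        out.append((f,yaw,L,W,f+.038*d/L))
    return sorted(out,key=lambda s:-s[0][1])
E
python3 - <<'E'
from h import *
for s in slides():
    f,yaw,L,W,c=s; print("front",f,"yaw",round(np.degrees(yaw),1),"LW",round(L*1e3,1),round(W*1e3,1),"c",c,"slab",rot(SY).T@(c-SLAB))
for p in((169.1,163),(199.7,160.2),(231.2,164.5)): print("tealsq",ray(p,.0425))
E
```

```text
front [0.539  0.2359] yaw -1.7 LW 53.9 35.0 c [0.5769 0.2348] slab [0.0252 0.083 ]
front [0.5453 0.1497] yaw 6.6 LW 53.5 35.0 c [0.5831 0.1541] slab [0.0371 0.003 ]
front [0.5326 0.0761] yaw -15.3 LW 54.7 34.4 c [0.5693 0.066 ] slab [ 0.0296 -0.0859]
tealsq [0.5627 0.2365]
tealsq [0.5688 0.1543]
tealsq [0.5558 0.07  ]
```

```bash
cat > drag.py <<'E'
from h import *
import sys
k=int(sys.argv[1]); tgt=-.114
s=slides(); f,yaw,L,W,c=s[k]; cs=rot(SY).T@(c-SLAB); print(c,np.degrees(yaw),cs)
off=.006
def pose(t): # t 0..1 along drag; press point and jaw angle
    cc=cs+np.array([tgt-cs[0],0])*t; y=yaw+(SY-yaw)*min(1,t*1.4)
    return SLAB+rot(SY)@cc+rot(y)@[off,0], R(-90)+y
command_gripper(0)
p,a=pose(0); move_pose([*p,.13],down(a)); go(p,.055,a,.1); f0=get_ft_force()[2]
print("touch",movel([*p,.036],down(a),.01,until_force=3),get_tcp_pos(),get_ft_force()[2]-f0)
z=get_tcp_pos()[2]; N=14; log=[]
for i in range(N+1):
    p,a=pose(i/N)
    go(p,z,a,.04); F=get_ft_force()-[0,0,f0]; log.append(F[2]); z+=np.clip((F[2]-4.5)*.00015,-.0006,.0006)
print(np.array(log),z)
go(p,.12,a)
np.save("press.npy",p)
E
python3 drag.py 2; python3 - <<'E'
from h import *
move_pose([.4,-.15,.3],down(R(-90)))
for s in slides():
    f,yaw,L,W,c=s; print("yaw",round(np.degrees(yaw),1),"LW",round(L*1e3,1),round(W*1e3,1),"c",c,"slab",rot(SY).T@(c-SLAB))
crop(60,100,300,270,3.3,"d1"); print(get_time())
E
```

```text
[0.5687 0.0658] -16.15726 [ 0.029  -0.0861]
touch True [0.5744 0.0641 0.0429] 3.6098412812546314
[ 1.9018  6.1042  5.7469  5.9588  4.6216 -1.1209  5.5302  6.0905  6.6591
 -1.4907  4.491   6.8059  6.5108 -0.4393 -0.0622] 0.042123192710615175
yaw -1.7 LW 53.9 35.0 c [0.5769 0.2348] slab [0.0252 0.083 ]
yaw 6.6 LW 53.5 35.0 c [0.5831 0.1541] slab [0.0371 0.003 ]
yaw -8.8 LW 55.1 34.7 c [0.4822 0.0726] slab [-0.0577 -0.0856]
32.9917
```

View pics/d1.png

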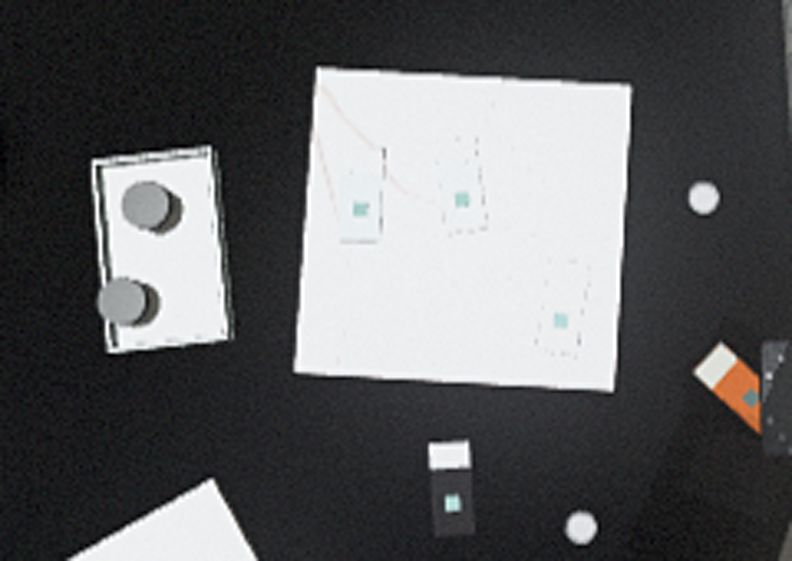

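The drag worked, but the slide slipped where contact was lost: its centre is now at slab x = -58 mm. I'll use a gentler z correction and regain contact by touch.

```bash
python3 - <<'E'
s=open("drag.py").read()
s=s.replace("N=14;","N=max(4,int(round((cs[0]-tgt)/.01)));")
s=s.replace("go(p,z,a,.04); F=get_ft_force()-[0,0,f0]; log.append(F[2]); z+=np.clip((F[2]-4.5)*.00015,-.0006,.0006)",
"""go(p,z,a,.05); wait(.04); F=get_ft_force()[2]-f0; log.append(F)
    if F<2: movel([*p,z-.004],down(a),.01,until_force=max(1,3.5-F)); z=get_tcp_pos()[2]; log.append(get_ft_force()[2]-f0)
    else: z+=np.clip((F-4.5)*.00005,-.0001,.0001)""")
open("drag.py","w").write(s)
E
python3 drag.py 2; python3 - <<'E'
from h import *
move_pose([.4,-.15,.3],down(R(-90)))
for s in slides():
    f,yaw,L,W,c=s; print("yaw",round(np.degrees(yaw),1),"LW",round(L*1e3,1),round(W*1e3,1),"c",c,"slab",rot(SY).T@(c-SLAB))
print(get_time())
E
```

```text
[0.4822 0.072 ] -9.887406 [-0.0577 -0.0861]
touch True [0.4881 0.071  0.0429] 5.410335282928122
[ 2.067   5.4996  7.1165  6.5998  4.9286 -0.6036  6.8933  5.4691] 0.04290028289142209
yaw -1.7 LW 56.1 35.0 c [0.5769 0.2348] slab [0.0252 0.083 ]
yaw 6.6 LW 54.1 35.0 c [0.5831 0.1541] slab [0.0371 0.003 ]
yaw -7.6 LW 55.6 34.8 c [0.4693 0.0734] slab [-0.0706 -0.0857]
40.8667
```

```bash
python3 - <<'E'
s=open("drag.py").read()
i=s.index("z=get_tcp_pos()[2]; N="); j=s.index("go(p,.12,a)")
s=s[:i]+"""pe,ae=pose(1)
for i in range(12):
    z=get_tcp_pos()[2]; F=get_ft_force()-[0,0,f0]
    hit=movel([*pe,z],down(ae),.04,until_force=3)
    G=get_ft_force()-[0,0,f0]; q=get_tcp_pos(); print(i,hit,F,G,(rot(SY).T@(q[:2]-SLAB)),q[2])
    if not hit: break
    if G[2]<2.5: print("re",movel([*q[:2],q[2]-.003],None,.01,until_force=max(1,3.5-G[2])))
    elif G[2]>6: movel([*q[:2],q[2]+.0002],None,.01)
p,a=get_tcp_pos()[:2],ae
"""+s[j:]
open("drag.py","w").write(s)
E
python3 drag.py 2; python3 - <<'E'
from h import *
move_pose([.4,-.15,.3],down(R(-90)))
for s in slides():
    f,yaw,L,W,c=s; print("yaw",round(np.degrees(yaw),1),"LW",round(L*1e3,1),round(W*1e3,1),"c",c,"slab",rot(SY).T@(c-SLAB))
print(get_time())
E
```

```text
[0.4693 0.0734] -7.551249 [-0.0706 -0.0857]
touch True [0.4753 0.0726 0.0429] 5.9964898455455335
0 True [-0.1787  0.2091  5.9965] [ 0.1879 -0.5013  4.7995] [-0.0647 -0.086 ] 0.042873938560431535
1 False [ 0.1879 -0.5013  4.7995] [ 0.1715 -0.201   6.2997] [-0.1084 -0.0857] 0.04282582181050013
yaw -1.7 LW 56.1 35.0 c [0.5769 0.2348] slab [0.0252 0.083 ]
yaw 6.6 LW 53.5 35.3 c [0.5831 0.1542] slab [0.0371 0.0031]
yaw -6.2 LW 56.9 37.9 c [0.4231 0.0763] slab [-0.117  -0.0861]
47.4167
```

Continuous drag works: slide centre is at slab (-117, -86) mm, about 30 mm overhang. I'll check its front edge in the top view against the dark bench before gripping.

```bash
python3 - <<'E'
from h import *
im=read_camera("top"); c=np.array([.4231,.0763]); g=im.astype(int).mean(2)
x,y=proj([*(c-[.038,-.003]),.0425]); print(x,y)
for X in range(int(x)-9,int(x)+10,2): print(X,g[int(y)-12:int(y)+6,X].astype(int), "y0",int(y)-12)
crop(195,150,275,230,7,"e1",im=im)
E
```

```text
228.54580046235748 228.4185496759355
219 [217  59  54  60  60  61  56  55  56  55  55  54  55  53  48  54  48  49] y0 216
221 [217  70  49  50  56  52  58  62  64  61  65  59  44  54  51  49  50  49] y0 216
223 [241 247 250 250 250 248 247 246 243 243 245 239 170  41  50  48  51  48] y0 216
225 [238 238 236 238 238 237 239 238 237 237 239 232 164  43  48  51  45  51] y0 216
227 [225 207 205 205 217 235 237 236 237 238 240 244 216  38  52  47  51  49] y0 216
229 [229 206 207 206 213 231 237 235 237 237 237 242 216  34  50  50  46  51] y0 216
231 [234 227 227 230 231 234 237 237 237 236 237 243 214  70  45  45  47  50] y0 216
233 [238 239 239 239 240 239 240 240 240 239 240 244 219  68  41  44  48  44] y0 216
235 [222 216 174 145 131 121  82  74  79  68  38  36  35  42  49  50  41  47] y0 216
237 [242 218  59  48  47  52  50  47  50  48  52  53  48  52  49  44  49  49] y0 216
```

View pics/e1.png

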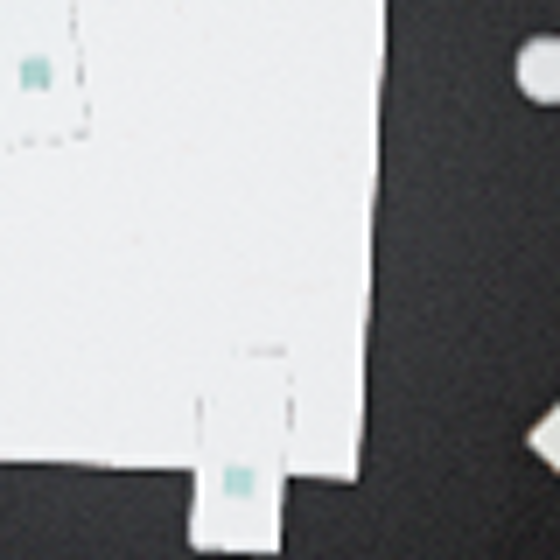

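```bash
cat >> h.py <<'E'
NEST=[np.array(p) for p in([.4975,-.3178],[.4937,-.2474],[.4915,-.1783])]
E
cat > pick.py <<'E'
from h import *
import sys
k,n=int(sys.argv[1]),int(sys.argv[2]); go_n=NEST[n]
f,yaw,L,W,c=slides()[k]; cs=rot(SY).T@(c-SLAB); print(c,np.degrees(yaw),cs)
assert -.127<cs[0]<-.105
yaw=np.clip(yaw,SY-R(4),SY+R(4)); G=-(cs[0]+.141)
p=c-rot(yaw)@[G*-1 if False else -G,0] if False else c+rot(yaw)@[-(cs[0]+.141),0]
off=np.array([-(cs[0]+.141),0]); a=R(-90)+yaw
command_gripper(.58); move_pose([*p,.12],down(a)); go(p,.032,a,.1)
command_gripper(0); print("w",get_grip_width()*88,get_tcp_pos(),get_ft_force())
q=p-rot(SY)@[.02,0]; go(p,.036,a,.05); go(q,.05,a,.08); go(q,.15,a,.2)
t=go_n+rot(RY)@off; b=R(-90)+RY
go(t,.15,b,.25); print("w",get_grip_width()*88); go(t,.035,b,.12)
print("c",movel([*t,.0155],down(b),.02,until_force=2.5),get_tcp_pos(),get_ft_force())
command_gripper(.48); go(t,.12,b,.15); print(get_time())
E
sed -i '/^p=c-rot/d; s/ G=-(cs\[0\]+.141)$//; s/^off=/p=c+rot(yaw)@[-(cs[0]+.141),0]; off=/' pick.py; sed -n 4,9p pick.py
python3 pick.py 2 0; python3 - <<'E'
from h import *
move_pose([.4,.1,.3],down(R(-90)))
crop(290,130,402,225,7,"n1")
x,y=proj([.49,-.25,.03],"scene").astype(int); print(x,y)
for s in slides(z=.0275): print(s)
E
```

```text
f,yaw,L,W,c=slides()[k]; cs=rot(SY).T@(c-SLAB); print(c,np.degrees(yaw),cs)
assert -.127<cs[0]<-.105
yaw=np.clip(yaw,SY-R(4),SY+R(4));
p=c+rot(yaw)@[-(cs[0]+.141),0]; off=np.array([-(cs[0]+.141),0]); a=R(-90)+yaw
command_gripper(.58); move_pose([*p,.12],down(a)); go(p,.032,a,.1)
command_gripper(0); print("w",get_grip_width()*88,get_tcp_pos(),get_ft_force())
[0.4232 0.0776] -3.5924444 [-0.117  -0.0847]
w 33.18733581675767 [0.3995 0.0792 0.0323] [-0.6443  0.0058  2.489 ]
w 33.562048102232815
c True [ 0.4734 -0.3188  0.0174] [-0.0635  0.5652  5.2425]
57.3167
180 240
(array([0.5293, 0.2481], dtype=float32), np.float32(-0.029037), np.float32(0.05492499), np.float32(0.035639215), array([0.5673, 0.247 ], dtype=float32))
(array([0.5358, 0.1603], dtype=float32), np.float32(0.114963956), np.float32(0.05451749), np.float32(0.03567309), array([0.5736, 0.1647], dtype=float32))
(array([ 0.4593, -0.3195], dtype=float32), np.float32(0.026906634), np.float32(0.057238735), np.float32(0.035782177), array([ 0.4972, -0.3185], dtype=float32))
```

View pics/n1.png

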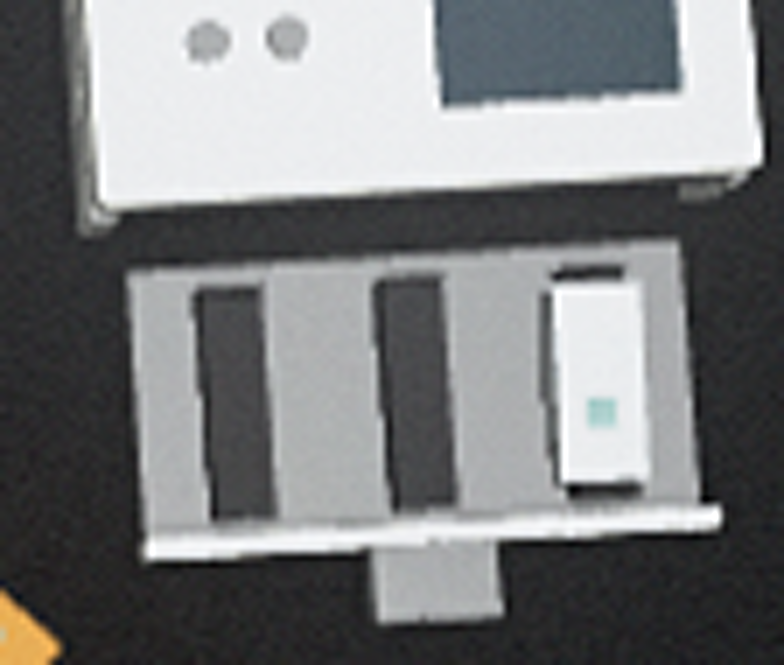

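The first slide lies flat and centred in nest 0 (crop px (600,380)); the measured centre is within 1 mm. Now the middle slide goes to nest 1.

```bash
python3 drag.py 1; python3 - <<'E'
from h import *
move_pose([.4,-.15,.3],down(R(-90)))
for s in slides()[:2]:
    f,yaw,L,W,c=s; print("yaw",round(np.degrees(yaw),1),"LW",round(L*1e3,1),round(W*1e3,1),"c",c,"slab",rot(SY).T@(c-SLAB))
print(get_time())
E
```

```text
[0.5831 0.1542] 6.586919 [0.0371 0.0031]
touch True [0.589  0.1549 0.0429] 4.103481024722994
0 True [-0.034   0.111   4.1035] [ 0.0134 -0.3161  2.6302] [0.0429 0.0042] 0.04290581942057585
1 False [ 0.0134 -0.3161  2.6302] [0.8669 0.9001 1.8585] [-0.108   0.0031] 0.04288266426987128
yaw -1.7 LW 53.9 35.0 c [0.5769 0.2348] slab [0.0252 0.083 ]
yaw -3.7 LW 57.2 37.0 c [0.4304 0.1665] slab [-0.1161  0.0044]
69.2417
```

```bash
python3 pick.py 1 1 && python3 drag.py 0; python3 - <<'E'
from h import *
move_pose([.4,-.15,.35],down(R(-90)))
for s in slides()[:1]:
    f,yaw,L,W,c=s; print("yaw",round(np.degrees(yaw),1),"LW",round(L*1e3,1),round(W*1e3,1),"c",c,"slab",rot(SY).T@(c-SLAB))
for s in slides(z=.0275)[1:]: print(s)
print(get_time())
E
```

```text
[0.4304 0.1665] -3.704314 [-0.1161  0.0044]
w 33.154142600016414 [0.4058 0.1682 0.0323] [-1.1895  0.5323  3.2113]
w 32.97362567781447
c True [ 0.4688 -0.2484  0.0174] [0.2012 0.3507 5.2622]
79.4
[0.5769 0.2348] -1.6636875 [0.0252 0.083 ]
touch True [0.5829 0.2346 0.0429] 4.23628858610563
0 True [-0.3346 -0.9758  4.2363] [-0.1741  0.4024  3.7576] [0.0311 0.0832] 0.042893774737847695
1 False [-0.1741  0.4024  3.7576] [ 2.5231 -0.0997  3.6392] [-0.108  0.083] 0.042878164091334284
yaw -5.0 LW 55.1 36.3 c [0.4355 0.2459] slab [-0.1167  0.0839]
(array([ 0.4553, -0.2491], dtype=float32), np.float32(0.031539623), np.float32(0.057567734), np.float32(0.03585301), array([ 0.4933, -0.2479], dtype=float32))
(array([ 0.4596, -0.319 ], dtype=float32), np.float32(0.010351005), np.float32(0.057135306), np.float32(0.03537913), array([ 0.4976, -0.3186], dtype=float32))
90.3583
```

```bash
python3 pick.py 0 2; python3 - <<'E'
from h import *
move_pose([.4,.1,.3],down(R(-90)))
im=crop(60,110,420,260,2.2,"n3")
for s in slides(z=.0275): print(s[4],np.degrees(s[1]))
for b in jars(im): print(*b)
print(get_time())
E
```

```text
[0.4355 0.2459] -4.9502573 [-0.1167  0.0839]
w 33.12212540205048 [0.4116 0.2482 0.0323] [ 0.0079 -1.3289  2.4014]
w 33.05909615984037
c True [ 0.4671 -0.1793  0.0174] [-0.4271  0.6191  5.2051]
100.8667
[ 0.491  -0.1787] 1.5783328
[ 0.4933 -0.2479] 1.8070872
[ 0.4977 -0.3188] 0.20815371
[104.7886 162.8114] [ 14  15 175] [0.5605 0.3962]
[ 97.4713 191.5632] [ 14  14 174] [0.4859 0.4147]
[240.4177 208.4937] [14  7 79] [0.4358 0.0456]
102.25
```

View pics/n3.png

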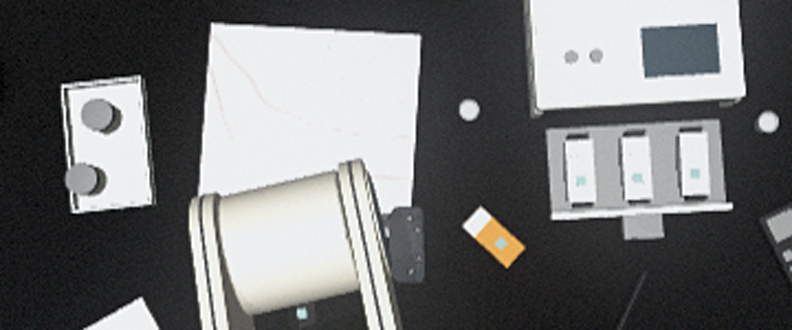

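All three slides lie in their nests, at crop px (580,170), (637,167) and (695,163). Both jars are in the tray and the cups have not moved. Now I close the carrier.

```bash
python3 - <<'E'
from h import *
command_gripper(0); a=R(-90)+RY; t=np.array([.4069,-.2518])
p=t+rot(RY)@[-.035,0]
move_pose([*p,.15],down(a)); go(p,.017,a,.12)
print(movel([*(t+rot(RY)@[.09,0]),.017],down(a),.05,until_force=8),get_tcp_pos(),get_ft_force())
print(movel([*(t+rot(RY)@[.135,0]),.017],down(a),.02,until_force=8),get_tcp_pos(),get_ft_force())
q=get_tcp_pos()[:2]; go(q-rot(RY)@[.05,0],.017,a,.1); go(q-rot(RY)@[.05,0],.15,a)
move_pose([.4,.1,.3],down(R(-90)))
im=crop(280,60,420,220,3.7,"c1"); print(get_time())
E
```

```text
False [ 0.4967 -0.2477  0.017 ] [-1.1054 -0.0532  0.0469]
True [ 0.5177 -0.2465  0.0167] [-0.1482 -0.5881  0.1921]
112.375
```

View pics/c1.png

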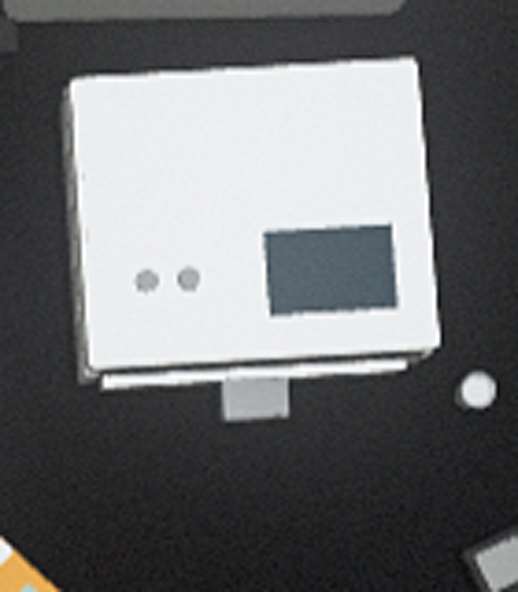

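The carrier looks closed, but the force at the stop was low. I'll press again, harder, to make sure it sits on its end stop.

```bash
python3 - <<'E'
from h import *
a=R(-90)+RY; q=np.array([.5177,-.2465])
p=q-rot(RY)@[.03,0]
move_pose([*p,.15],down(a)); go(p,.017,a,.12)
print(movel([*(q+rot(RY)@[.03,0]),.017],down(a),.015,until_force=20),get_tcp_pos(),get_ft_force())
wait(.3); print(get_tcp_pos(),get_ft_force())
go(p,.017,a,.1); go(p,.15,a)
move_pose([.4,.1,.3],down(R(-90)))
im=crop(280,60,420,220,3.7,"c2"); f=lambda c:(c[0]/3.7+280-.4,c[1]/3.7+60-.4)
g=im.astype(int).mean(2); print(g[165:178,350].astype(int))
print(get_time(),ray(f((256,418)),.034),ray(f((256,378)),.034))
im=read_camera("scene"); x,y=proj([.52,-.25,.03],"scene").astype(int); crop(x-60,y-50,x+70,y+50,6,"c3","scene",im)
E
```

```text
True [ 0.5177 -0.2461  0.0165] [ 0.3629 -0.2678  0.278 ]
[ 0.5174 -0.2459  0.0162] [ 0.6221  0.7073 -0.1538]
[169 172 171 175 175 178 179 156  71  44  53  45  48]
120.225 [ 0.5295 -0.2457] [ 0.5587 -0.2466]
```

View pics/c3.png

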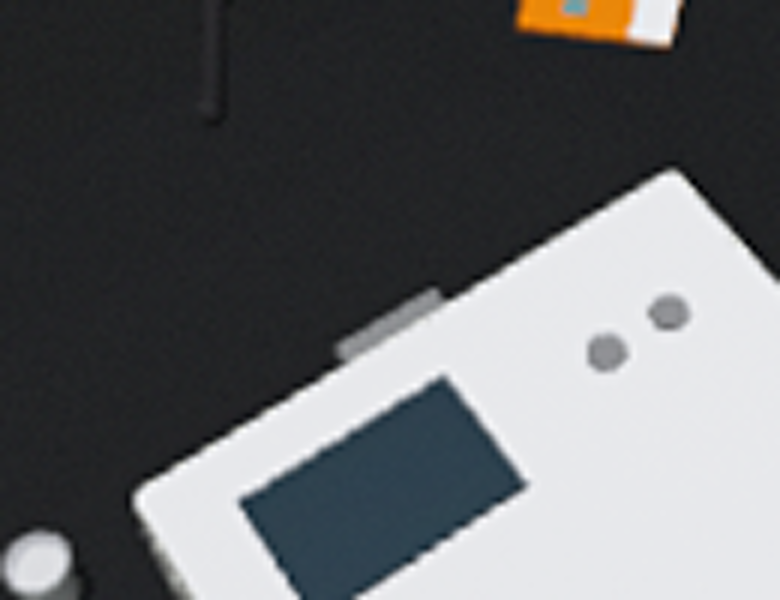

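It stopped at the same place at 20 N, so the carrier is on its end stop. The tab travelled 123 mm, which fits. One last check of the jars and cups, then I hand in.

```bash
python3 - <<'E'
from h import *
im=read_camera("top")
for b in jars(im)[:2]: print("jar tray",rot(TY).T@(ray(b[0],.049)-TRAY))
g=(im.astype(int).mean(2)>150)
for bx in((262,150,286,172),(400,156,420,174)): print("cup",[b[2] for b in blobs(im,g,bx,.028,30)])
job_done(); print(get_time())
E
```

```text
jar tray [ 0.0304 -0.0016]
jar tray [-0.0444  0.0247]
cup [array([ 0.5687, -0.0422])]
cup [array([ 0.5476, -0.4095])]
the job is handed in; nothing more can be done
the job is handed in; nothing more can be done
```

The job is done and handed in at about 120 s of the 210 s allowed; no verdict is reported.

- **Jars:** Both jars stand upright in the tray, at about (30, -2) and (-44, 25) mm in the tray frame. The second was set down at (-33, 0) and was then found there. It may have been knocked; I left it because it is still inside the limits.
- **Slides:** I dragged all three to the front edge with about 29 mm of overhang and took them by their long edges. Each went into its own nest, and before closing they measured within about 1 mm of the nest centres and within about 2.5° of the nest direction.
- **Carrier:** It is on its end stop. A second push triggered the 20 N limit at the same place as the first. The tab moved about 123 mm in the images, which fits the start range.
- **Bystanders:** Both cups are within about 1 mm of where they started, and I left the black and orange look-alikes alone.

**What went wrong or disagreed:**
- The first two drags of the first slide slipped, because contact was lost between short steps. One continuous drag that stopped on any force change fixed this.
- Just after each carrier push the force reading was near zero, so I judged the closing by the repeated stop position and the picture.
- The slides cannot be seen once the carrier is closed, so they were not checked after it went home.

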